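# Reset the bench power box behind its push-latch flap

### The job

Reset the bench power box: press the flap on its top near its free edge so that it pops fully open, press the round reset button inside all the way down for a moment, then push the flap shut and press it in until it latches and stays closed when you let go. Use only closed fingertips or the outside of the fingers: do not pull or pry at the inside of the flap, and neither move nor lift the jar, parts box and screwdriver standing about.

Things in the scene. Friction and masses are not known exactly. Their poses are not given: they have to be found in the camera images.
- box: bench power box, fixed: white plastic case 156 (x) x 126 (y) x 75 mm high, two socket outlets on its front (-x side, towards the robot); origin at the centre of its underside, z up. Its top is a grey flap, flush with the 10 mm side walls. Under the flap is a cavity 106 mm wide (y), clear from x = -42 to +66 mm, with the reset button at x = -12, y = 0
- flap (a joint): flap angle, rad: 0 = latched shut, level with the case; grows as it swings up. A press down to the hard stop at -0.067 (edge dips 9 mm; 4 to 6 N if slow) and letting go releases it, and a damped spring swings it up to its stop at 1.45, nearly upright, in about 1 s. Swung down (1 to 5 N at the free edge), pressed to the same stop and let go, it latches at 0. A half press may not switch it
- flap_press (a point): point on the flap's outer (upper) face, on its middle line, 105 mm from the hinge line and 35 mm from the free edge: a good place to press; moves with the flap. The flap is a grey plate 142 (x) x 102 (y) x 4 mm, hinged along its far (+x) edge, free edge towards -x (the robot)
- flap_hinge (a point): middle of the flap's hinge line, in the box at x = +62, y = 0, z = 71 mm; the line runs along the box's y axis. The flap's outer face lies 4 mm outside this line, its free edge 140 mm from it (so an open flap stands about 210 mm above the bench)
- flap_lining: white lining on the inner (under) side of the flap, 94 mm wide, 3 mm thick; not to be pulled or pried at; origin on the hinge line
- button (a joint): travel of the reset button, m: 0 = up, 0.006 = fully down (5 N), springs back when let go
- button_top (a point): centre of the top of the reset button: black, round, 32 mm across, pressed straight down; about 20 mm below the rim of the case, hidden until the flap is open
- jar: loose amber jar with white lid, 44 mm across, 50 mm high; origin under its centre
- parts_box: loose clear parts box with blue lid, 96 x 71 x 42 mm high; origin under its centre
- driver: loose screwdriver with black handle, 160 mm long, lying on the bench
Not all that is in view belongs to the job. Of the things that look like the box, the largest one is meant.

How it is judged:
By the outcome, as a careful person would: the job done as asked, in the order asked, and still so for the second after the job is handed in, with the robot touching nothing.
It also fails if it takes over 56 s, if anything falls off the work surface, if the arm or the gripper's body presses on something with over 40 N, if the wrist force passes 120 N, or if a joint passes its speed limit or range.

### The arm

A 7-joint arm with a two-finger parallel gripper is mounted at the origin on the work surface. World frame = base frame: x ahead of the robot, y to its left, z up, the work surface at z = 0. Lengths are in m, angles in degrees, forces in N, time in s.
With the tool pointing down it reaches from about 0.425 to 0.875 m from the base axis. Payload 4.7 kg.
Tool frame: the origin (TCP) lies midway between the tips of the shut fingers; the grasp point (between the pads) lies 19 mm behind it; z points along the fingers, y is the direction in which the jaws open and shut (so a half turn about z gives the same grasp; the last joint's range is limited). The gripper opens to 87 mm and grips with 3 to 60 N. Pads are 19 mm wide; open, the fingers measure 117 mm over their backs; the gripper's body (75 mm by 190 mm) begins 51 mm behind the grasp point.
Start: joints at [-67.03, 18.392, -4.016, 83.108, 1.295, 78.541, -3.26], TCP at [0.245, 0.602, 0.223] pointing down, gripper open.
Joint ranges: [-163.93, 163.93], [-17.29, 119.83], [-79.2, 71.16], [3.27, 140.29], [-89.18, 269.18], [5.43, 117.66], [-154.24, 154.24]. Speed limits (degrees/s): [147.25, 147.25, 180, 180, 180, 180, 180].

### API

Orientations are given as [roll, pitch, yaw] about the fixed x, y, z axes, in that order (R = Rz(yaw) Ry(pitch) Rx(roll)).
In Python, from cell import env gives the robot as it stands.
- The arm moves only by the tool apply_moves, never from a script. Its argument "targets" is a list of rows, each a list of 2 entries, a list of its own where there are three numbers: the shift along the world's x, y, z in mm, then the turn, a rotation vector about the world's x, y, z in rad. A call has 1 to 8 rows; each row is the pose to reach, as a shift and turn from the pose commanded when the call began; what a row does not reach only later rows make up. A row lasts 1/10 s, in which the tool goes at most 50 mm and 8.59 degrees, less where a joint would pass 70% of its speed; a pose out of reach is approached as far as the arm can. A call with a gripper value outside its range is refused whole. "hand" is the finger opening in mm, from 0 to 87, set as the call begins (left out, the last holds). The fingers move at their own pace and stop on an object; "squeeze" is the grip in N (left out, the last holds). Time passes only in rows, so rows that repeat a pose let the fingers close. It gives the time, the measured TCP pose, the force and the opening at its end, in the units of the state.
- env.get_obs(): the state, without advancing time (a new reading comes with each control period).
- env.read_camera(name): name is "scene" or "top" or "wrist"; returns a dict with "image" (400x640x3 uint8, red, green, blue), "camera_matrix" (3x3 intrinsics, pixels), "camera_from_world" (4x4, takes a point from world to camera coordinates); the wrist camera has in their place "mount" (4x4, takes a point from camera to tool coordinates, whose origin is the TCP and whose axes are the flange's). Camera axes: x right, y down, z forward; pixel columns grow to the right and rows downward; lengths in m; the calibration is good to about 2 mm. The wrist camera is an equidistant fisheye: a pixel r from the principal point sees the ray r / f radians off the axis. A picture is of the moment at which its call begins: read the wrist's pose just before it. There is no depth.
- env.sign_off(): hands the job in, once; it reports no verdict.
Trained networks look in a picture, given as the dict that the camera call returned (one of the last four; its "shot" number tells which), for a name from the list of things; names that differ only in an ending like _2 or _b are one class to them, and where a whole thing is asked for, a point or a joint stands for the part that bears it (a point fixed in the world has none). Each returns a list of dicts, best first, with "conf" (0 to 1); they miss things now and then, are a little off and sometimes report something else, mostly with a low value. They report only what shows in the picture. A call takes as long as a camera call. They do not tell look-alikes from the thing itself.
- env.regions_of(picture, target): "region" (400x640 bool, what is visible of it) and "rect" ([left, top, right, bottom] in pixels, round what is visible of it).
The state is a dict: "time_s": time; "qpos": joint angles; "joint_velocities": joint speeds; "effort": joint torques, N m; "tool_pos": TCP position; "tool_rot": TCP orientation; "force": force on the tool from outside, world axes, zero at the start; "wrist_torque": the same for the moment, N m; "grip_width": finger opening in m.
Only numpy, scipy, OpenCV 4.12 (cv2) and the standard library are available. Lean on these libraries where they do the work, as an engineer would, in place of code of your own. Each camera call takes 0.05 s, during which the arm holds its last target. There are 200 camera calls.

## Working session

There is one attempt and no reset: what is moved stays moved. The work goes in short steps, Python scripts to look and compute and a tool call to move; the robot and the scene stay as the last step left them, time stands still between calls to the robot, and variables do not carry over. Pictures are saved under pics/ and viewed, about 8 in all and at most 12, crops included, and the job is handed in when it is done.

Besides the shell and the picture viewer there is one more tool, called after "Request:" by a JSON object that holds its "api" and its "payload", one argument or row to a line. apply_moves: Moves the arm, as the interface text tells. Its arguments: {"type":"object","properties":{"targets":{"type":"array","items":{"type":"array"}},"hand":{"type":"number"},"squeeze":{"type":"number"}},"required":["targets"]}

```bash
mkdir -p pics; ls
python3 - <<'E'
from cell import env
import cv2,numpy as np
o=env.get_obs(); print({k:np.round(o[k],3) for k in ('time_s','tool_pos','tool_rot','force','grip_width')})
for n in ('scene','top'):
    p=env.read_camera(n); cv2.imwrite(f'pics/{n}0.png',p['image'][:,:,::-1])
    np.savez(f'{n}0.npz',K=p['camera_matrix'],T=p['camera_from_world'])
    print(n,p['camera_matrix'].tolist(),np.round(p['camera_from_world'],3).tolist())
    for t in ('box','flap','jar','parts_box','driver'):
        print(n,t,[(r['rect'],round(r['conf'],2)) for r in env.regions_of(p,t)])
E
```

```text
pics
{'time_s': np.float64(0.0), 'tool_pos': array([0.245, 0.601, 0.221]), 'tool_rot': array([-1.79888e+02,  7.00000e-03,  1.57840e+02]), 'force': array([-0.072, -0.371, -0.398]), 'grip_width': np.float64(0.087)}
scene [[435.16334661839113, 0.0, 320.47039044570425], [0.0, 435.16334661839113, 200.19997033303991], [0.0, 0.0, 1.0]] [[-0.645, 0.764, 0.009, 0.362], [0.497, 0.428, -0.755, -0.26], [-0.581, -0.482, -0.656, 1.399], [0.0, 0.0, 0.0, 1.0]]
scene box [([175.7, 193.6, 236.6, 246.8], 0.91), ([194.0, 152.3, 253.7, 200.0], 0.72), ([251.5, 157.7, 333.2, 227.9], 0.56)]
scene flap [([196.3, 153.6, 241.9, 180.2], 0.87), ([258.7, 159.6, 328.0, 198.1], 0.74), ([181.0, 196.8, 226.6, 226.6], 0.59)]
scene jar [([259.0, 145.8, 277.8, 168.2], 0.8)]
scene parts_box [([268.2, 222.8, 323.8, 271.0], 0.84)]
scene driver [([337.0, 166.3, 367.3, 210.0], 0.66)]
top [[454.36374466210617, 0.0, 332.66588816028906], [0.0, 454.36374466210617, 196.98696204958887], [0.0, 0.0, 1.0]] [[0.002, -1.0, -0.018, 0.016], [-0.998, -0.001, -0.06, 0.597], [0.06, 0.018, -0.998, 0.895], [0.0, 0.0, 0.0, 1.0]]
top box [([446.6, 136.4, 507.2, 203.1], 0.95), ([336.4, 149.7, 428.4, 254.8], 0.92), ([391.3, 62.7, 457.1, 136.7], 0.88)]
top flap [([336.8, 161.8, 416.7, 253.6], 0.8), ([396.9, 71.7, 452.9, 131.8], 0.77), ([453.5, 144.7, 502.6, 198.9], 0.59)]
top jar [([444.5, 231.1, 470.5, 248.2], 0.86)]
top parts_box [([293.5, 109.6, 336.9, 164.6], 0.7)]
top driver [([307.4, 246.4, 376.5, 285.4], 0.98)]
```

Run:
```python
import cv2
a=cv2.imread('pics/top0.png'); cv2.imwrite('pics/top0c.png',cv2.resize(a[50:300,260:520],None,fx=3,fy=3,interpolation=cv2.INTER_CUBIC)[:,:] if 0 else cv2.resize(a[60:290,270:520],None,fx=2.6,fy=2.6,interpolation=cv2.INTER_CUBIC))
```

```text
(no output)
```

View pics/scene0.png

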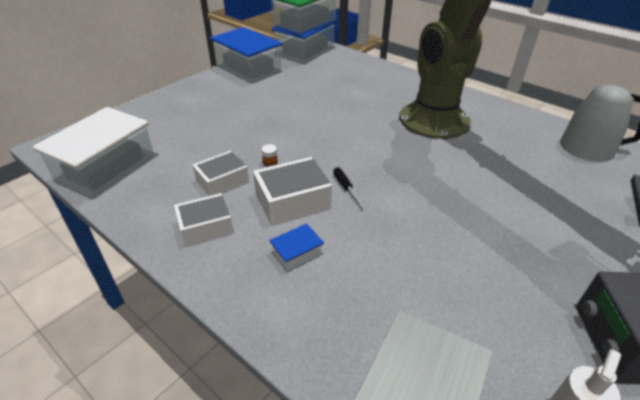

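View pics/top0c.png

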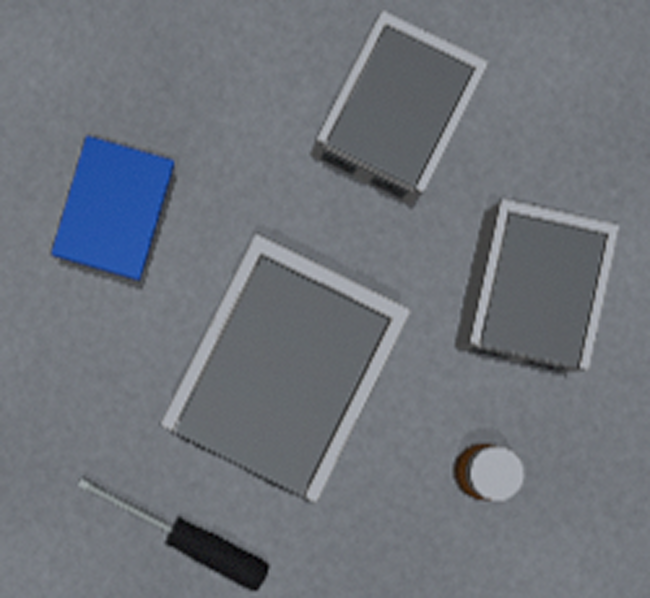

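The three look-alikes in the top picture are the middle one at about (382,202), the small one at about (424,100) and the small one at about (477,170). The middle one has the largest top face, and the enlarged crop confirms it, so that is the box meant. Its corners in the crop are (257,233), (410,310), (313,500) and (163,427). Next I fit its pose.

```bash
cat > h.py <<'E'
import numpy as np
from scipy.optimize import least_squares
def ray(K,T,uv,z):
    d=T[:3,:3].T@np.linalg.inv(K)@np.array([uv[0],uv[1],1]); c=-T[:3,:3].T@T[:3,3]
    return c+d*(z-c[2])/d[2]
def proj(K,T,P):
    q=T[:3,:3]@np.array(P).T+T[:3,3:4]; q=K@q; return (q[:2]/q[2]).T
def b2w(p,b): # p=(x,y,yaw rad)
    c,s=np.cos(p[2]),np.sin(p[2]); b=np.atleast_2d(b); return np.c_[p[0]+c*b[:,0]-s*b[:,1],p[1]+s*b[:,0]+c*b[:,1],b[:,2]]
E
python3 - <<'E'
from h import *
d=np.load('top0.npz');K,T=d['K'],d['T']
uv=np.array([(257,233),(410,310),(313,500),(163,427)])/2.6+[270,60]
B=np.array([(78,63,75),(78,-63,75),(-78,-63,75),(-78,63,75)])/1e3
r=least_squares(lambda p:(proj(K,T,b2w(p,B))-uv).ravel(),[.6,-.1,-.45])
print(r.x,np.degrees(r.x[2]),r.fun.round(1)); p=r.x; np.save('pose.npy',p)
print(np.array([ray(K,T,u,.075) for u in uv]).round(3))
for n,b in dict(press=(-43,0,75),hinge=(62,0,71),button=(-12,0,55),free=(-78,0,75)).items(): print(n,b2w(p,np.array(b)/1e3).round(4))
from cell import env
for n,c in (('jar top',(483/1,0)),):pass
print('jar',ray(K,T,np.array((496,473))/2.6+[270,60],.05).round(3),'driver',[ray(K,T,np.array(u)/2.6+[270,60],.02).round(3) for u in((82,482),(260,580))],'parts',ray(K,T,np.array((113,207))/2.6+[270,60],.042).round(3))
d=np.load('scene0.npz'); print('scene corners',proj(d['K'],d['T'],b2w(p,B)).round(1))
E
```

```text
[ 0.58619101 -0.07279145 -0.462165  ] -26.48010413195129 [-0.6 -0.2  0.7 -0.2  1.3  1.3 -1.4 -1. ]
[[ 0.684 -0.052  0.075]
 [ 0.628 -0.163  0.075]
 [ 0.491 -0.092  0.075]
 [ 0.543  0.016  0.075]]
press [[ 0.5477 -0.0536  0.075 ]]
hinge [[ 0.6417 -0.1004  0.071 ]]
button [[ 0.5754 -0.0674  0.055 ]]
free [[ 0.5164 -0.038   0.075 ]]
jar [ 0.509 -0.229  0.05 ] driver [array([0.5  , 0.079, 0.02 ]), array([ 0.427, -0.057,  0.02 ])] parts [0.709 0.055 0.042]
scene corners [[268.  200.9]
 [251.9 169.7]
 [310.9 155.5]
 [331.3 184.1]]
```

The picture shows the driver lying just in front of the box, the jar to its right and the parts box at its far left. All of these stay below my travel height of 0.22 m. I'll move over the box with the fingers shut.

Request:
{"api": "apply_moves", "payload": {
  "targets": [
    [[20, -44, 5], [0, 0, -0.01]],
    [[40, -87, 10], [0, 0, -0.02]],
    [[60, -131, 15], [0, 0, -0.03]],
    [[81, -175, 20], [0, 0, -0.04]],
    [[101, -219, 25], [0, 0, -0.05]],
    [[121, -262, 30], [0, 0, -0.06]],
    [[141, -306, 30], [0, 0, -0.07]],
    [[162, -350, 30], [0, 0, -0.076]]
  ],
  "hand": 0
}}

```text
time_s: 1.4
tool_pos: [0.4078, 0.2503, 0.2532]
tool_rot: [179.9, 0.0, 153.5]
force: [1.1, -0.3, 0.2]
grip_width: 0.031
```

Request:
{"api": "apply_moves", "payload": {
  "targets": [
    [[20, -44, 0], [0, 0, 0]],
    [[40, -87, 0], [0, 0, 0]],
    [[60, -131, 0], [0, 0, 0]],
    [[81, -175, 0], [0, 0, 0]],
    [[101, -219, 0], [0, 0, 0]],
    [[121, -262, 0], [0, 0, 0]],
    [[141, -305, 0], [0, 0, 0]],
    [[141, -305, 0], [0, 0, 0]]
  ]
}}

```text
time_s: 2.2
tool_pos: [0.5493, -0.0613, 0.253]
tool_rot: [-179.8, 0.2, 152.9]
force: [-0.6, 0.1, 0.9]
grip_width: 0.0004
```

Run:
```python
from cell import env
import cv2,numpy as np
o=env.get_obs(); print({k:np.round(o[k],3) for k in ('time_s','qpos','tool_pos','tool_rot','force','grip_width')})
p=env.read_camera('wrist'); cv2.imwrite('pics/w1.png',p['image'][:,:,::-1])
print({k:(np.round(v,3).tolist() if k!='image' else 0) for k,v in p.items()})
np.savez('w1.npz',K=p['camera_matrix'],M=p['mount'],tp=o['tool_pos'],tr=o['tool_rot'])
```

```text
{'time_s': np.float64(2.2), 'qpos': array([-27.112,   5.698,  33.035,  95.78 ,  -2.896,  79.33 ,  69.178]), 'tool_pos': array([ 0.549, -0.061,  0.253]), 'tool_rot': array([-179.805,    0.207,  152.855]), 'force': array([-0.565,  0.131,  0.874]), 'grip_width': np.float64(0.0)}
{'image': 0, 'camera_matrix': [[309.707, 0.0, 320.631], [0.0, 309.707, 198.296], [0.0, 0.0, 1.0]], 'mount': [[-0.0, -0.962, -0.271, 0.074], [1.0, -0.0, 0.0, -0.0], [-0.0, -0.271, 0.962, -0.162], [0.0, 0.0, 0.0, 1.0]], 'shot': 3}
```

View pics/w1.png

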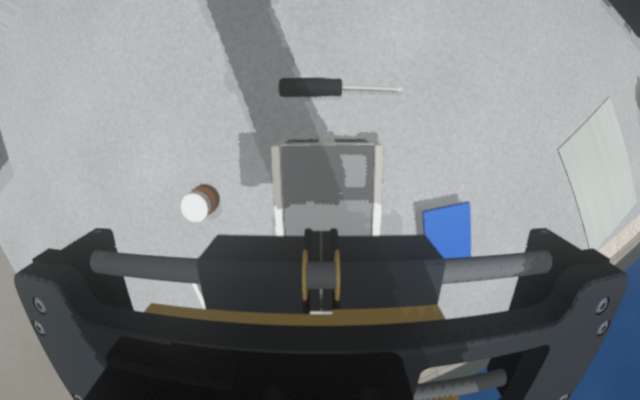

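The wrist view shows the box's near top edge at about (274,146) to (382,146), the jar at (195,205), the driver at (340,88) and the parts box at (447,230). I'll check the pose fit against this.

```bash
cat >> h.py <<'E'
from scipy.spatial.transform import Rotation as R
def wproj(f,P):
    d=np.load(f); K,M=d['K'],d['M']; Rt=R.from_euler('xyz',d['tr'],degrees=True).as_matrix()
    q=(np.atleast_2d(P)-d['tp'])@Rt; q=(q-M[:3,3])@M[:3,:3]
    r=np.hypot(q[:,0],q[:,1]); th=np.arctan2(r,q[:,2]); return np.c_[K[0,2]+K[0,0]*th*q[:,0]/r,K[1,2]+K[0,0]*th*q[:,1]/r]
E
python3 - <<'E'
from h import *
import cv2
p=np.load('pose.npy'); B=np.array([(-78,-63,75),(-78,63,75),(-78,-53,75),(-78,53,75),(-10,-63,75),(-10,63,75),(-78,-63,0),(-78,63,0)])/1e3
uv=wproj('w1.npz',b2w(p,B)); print(uv.round(1))
a=cv2.imread('pics/w1.png')
a=cv2.resize(a[120:240,250:400],None,fx=5,fy=5,interpolation=cv2.INTER_CUBIC)
for u in uv[:4]:
    cv2.drawMarker(a,tuple(int(v) for v in (u-[250,120]+.5)*5),(0,0,255),cv2.MARKER_CROSS,12,1)
cv2.imwrite('pics/w1c.png',a)
E
```

```text
[[269.8 144.8]
 [383.3 143.8]
 [278.7 144.5]
 [374.5 143.7]
 [272.6 203.6]
 [381.4 202.4]
 [278.9 138.9]
 [372.5 138. ]]
```

View pics/w1c.png

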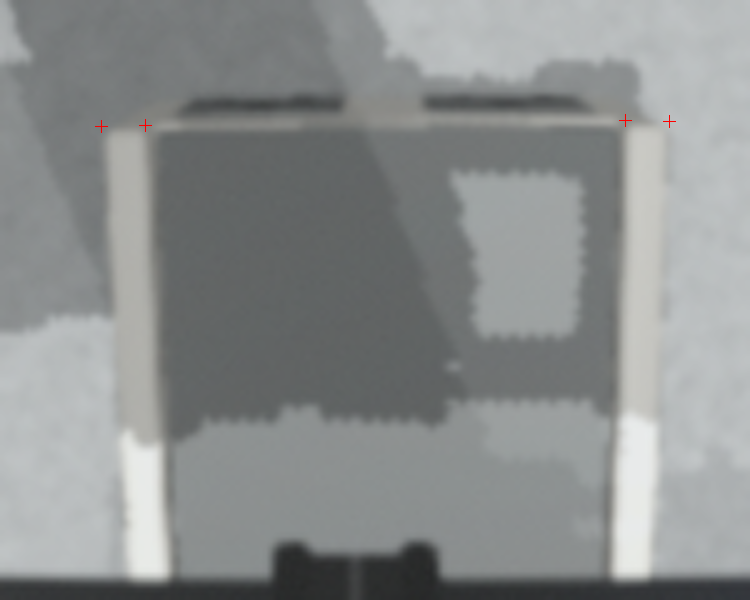

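The crop shows the predicted near corners within about 1 px of the seen ones, so the pose is good. I'll descend to hover just above the flap.

Request:
{"api": "apply_moves", "payload": {
  "targets": [
    [[0, 0, -40], [0, 0, 0]],
    [[0, 0, -80], [0, 0, 0]],
    [[0, 0, -120], [0, 0, 0]],
    [[0, 0, -145], [0, 0, 0]],
    [[0, 0, -155], [0, 0, 0]],
    [[0, 0, -155], [0, 0, 0]],
    [[0, 0, -155], [0, 0, 0]]
  ]
}}

```text
time_s: 2.95
tool_pos: [0.5492, -0.0525, 0.099]
tool_rot: [179.9, 0.1, 153.5]
force: [0.7, 0.6, -0.6]
grip_width: 0.0006
```

Request:
{"api": "apply_moves", "payload": {
  "targets": [
    [[0, 0, -12], [0, 0, 0]],
    [[0, 0, -20], [0, 0, 0]],
    [[0, 0, -23], [0, 0, 0]],
    [[0, 0, -25], [0, 0, 0]],
    [[0, 0, -27], [0, 0, 0]],
    [[0, 0, -29], [0, 0, 0]],
    [[0, 0, -29], [0, 0, 0]]
  ]
}}

```text
time_s: 3.65
tool_pos: [0.5482, -0.0528, 0.0688]
tool_rot: [180.0, -0.0, 153.5]
force: [-2.1, 0.8, 4.0]
grip_width: 0.0002
```

Request:
{"api": "apply_moves", "payload": {
  "targets": [
    [[0, 0, -1], [0, 0, 0]],
    [[0, 0, -2], [0, 0, 0]],
    [[0, 0, -3], [0, 0, 0]],
    [[0, 0, -3], [0, 0, 0]]
  ]
}}

```text
time_s: 4.05
tool_pos: [0.5484, -0.0528, 0.0684]
tool_rot: [179.9, -0.1, 153.5]
force: [-9.4, 2.5, 23.2]
grip_width: 0.0006
```

Hard stop reached at z 0.068 with 23 N. Now I release it quickly, moving up and back a little.

Request:
{"api": "apply_moves", "payload": {
  "targets": [
    [[0, 0, 10], [0, 0, 0]],
    [[-20, 10, 50], [0, 0, 0]],
    [[-40, 20, 95], [0, 0, 0]],
    [[-50, 25, 142], [0, 0, 0]],
    [[-50, 25, 190], [0, 0, 0]],
    [[-50, 25, 215], [0, 0, 0]],
    [[-50, 25, 215], [0, 0, 0]],
    [[-50, 25, 215], [0, 0, 0]]
  ]
}}

```text
time_s: 4.85
tool_pos: [0.4984, -0.0282, 0.2804]
tool_rot: [180.0, 0.0, 153.5]
force: [0.4, 0.6, 0.9]
grip_width: 0.0007
```

Request:
{"api": "apply_moves", "payload": {
  "targets": [
    [[0, 0, 0], [0, 0, 0]],
    [[0, 0, 0], [0, 0, 0]],
    [[0, 0, 0], [0, 0, 0]],
    [[0, 0, 0], [0, 0, 0]],
    [[0, 0, 0], [0, 0, 0]],
    [[0, 0, 0], [0, 0, 0]]
  ]
}}

```text
time_s: 5.45
tool_pos: [0.4982, -0.028, 0.2805]
tool_rot: [-180.0, -0.0, 153.5]
force: [0.0, -0.3, 0.1]
grip_width: 0.0006
```

Run:
```python
from cell import env
import cv2,numpy as np
o=env.get_obs(); print({k:np.round(o[k],3) for k in ('time_s','tool_pos','tool_rot','force')})
p=env.read_camera('wrist'); np.savez('w2.npz',K=p['camera_matrix'],M=p['mount'],tp=o['tool_pos'],tr=o['tool_rot'])
q=env.read_camera('scene')
print([(r['rect'],r['conf']) for r in env.regions_of(p,'button')])
from h import *
po=np.load('pose.npy')
print('pred button',wproj('w2.npz',b2w(po,np.array([[-12,0,55]])/1e3)))
a=p['image'][100:300,200:440,::-1]; b=q['image'][90:290,170:410,::-1]
cv2.imwrite('pics/w2.png',cv2.resize(np.vstack([a,b]),None,fx=1.5,fy=1.5) if 0 else cv2.resize(np.hstack([a,b]),None,fx=1.65,fy=1.65))
```

```text
{'time_s': np.float64(5.45), 'tool_pos': array([ 0.498, -0.028,  0.28 ]), 'tool_rot': array([-1.79999e+02, -4.00000e-03,  1.53481e+02]), 'force': array([ 0.015, -0.328,  0.144])}
[]
pred button [[320.32264791 235.00374489]]
```

View pics/w2.png

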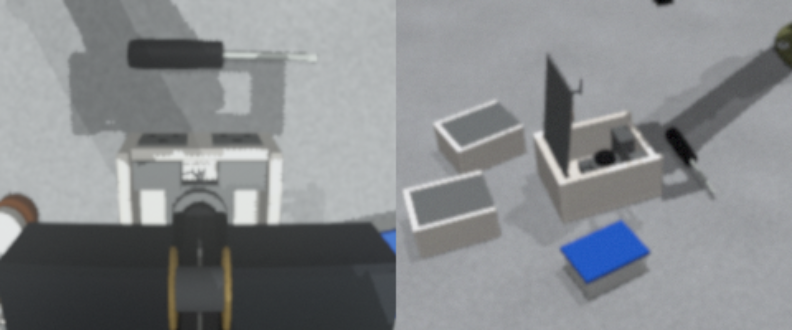

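The flap stands fully open in both views: the wrist crop shows the button ring near (200,210) and the scene crop shows it at (605,157). A small latch hook sticks out from the flap's inner side near the top, so I'll tilt the tool 8° away from it while pressing the button.

Request:
{"api": "apply_moves", "payload": {
  "targets": [
    [[20, -10, 0], [-0.03, -0.06, 0]],
    [[50, -25, -20], [-0.062, -0.125, 0]],
    [[81, -41, -60], [-0.062, -0.125, 0]],
    [[81, -41, -105], [-0.062, -0.125, 0]],
    [[81, -41, -150], [-0.062, -0.125, 0]],
    [[81, -41, -190], [-0.062, -0.125, 0]],
    [[81, -41, -210], [-0.062, -0.125, 0]],
    [[81, -41, -210], [-0.062, -0.125, 0]]
  ]
}}

```text
time_s: 6.4
tool_pos: [0.5763, -0.0689, 0.067]
tool_rot: [-179.8, 7.7, 153.5]
force: [0.1, -0.3, -1.2]
grip_width: 0.0003
```

Request:
{"api": "apply_moves", "payload": {
  "targets": [
    [[0, 0, -5], [0, 0, 0]],
    [[0, 0, -10], [0, 0, 0]],
    [[0, 0, -13], [0, 0, 0]],
    [[0, 0, -16], [0, 0, 0]],
    [[0, 0, -18], [0, 0, 0]],
    [[0, 0, -18], [0, 0, 0]]
  ]
}}

```text
time_s: 7.0
tool_pos: [0.5797, -0.0689, 0.053]
tool_rot: [179.9, 8.0, 153.5]
force: [-0.4, -0.0, 1.8]
grip_width: 0.0006
```

Request:
{"api": "apply_moves", "payload": {
  "targets": [
    [[0, 0, -2], [0, 0, 0]],
    [[0, 0, -4], [0, 0, 0]],
    [[0, 0, -5], [0, 0, 0]],
    [[0, 0, -5], [0, 0, 0]]
  ]
}}

```text
time_s: 7.4
tool_pos: [0.5797, -0.0689, 0.0479]
tool_rot: [180.0, 8.0, 153.5]
force: [-0.5, 1.0, 4.3]
grip_width: 0.0002
```

Request:
{"api": "apply_moves", "payload": {
  "targets": [
    [[0, 0, -1], [0, 0, 0]],
    [[0, 0, -2], [0, 0, 0]],
    [[0, 0, -3], [0, 0, 0]],
    [[0, 0, -3], [0, 0, 0]],
    [[0, 0, -3], [0, 0, 0]]
  ]
}}

```text
time_s: 7.9
tool_pos: [0.5799, -0.069, 0.047]
tool_rot: [179.9, 8.0, 153.5]
force: [-7.6, 1.9, 20.9]
grip_width: 0.0004
```

The button is bottomed: 6 mm of travel, then the force rose to 21 N. Next I retract and go over the flap to its outer side.

Request:
{"api": "apply_moves", "payload": {
  "targets": [
    [[-3, 1, 45], [0, 0, 0]],
    [[-12, 6, 90], [0, 0, 0]],
    [[-18, 9, 135], [0, 0, 0]],
    [[-18, 9, 180], [0, 0, 0]],
    [[-18, 9, 225], [0, 0, 0]],
    [[-10, 5, 245], [0.03, 0.06, 0]],
    [[20, -10, 245], [0.062, 0.125, 0]],
    [[60, -30, 245], [0.062, 0.125, 0]]
  ]
}}

```text
time_s: 8.7
tool_pos: [0.6408, -0.0986, 0.2902]
tool_rot: [179.9, -0.0, 153.6]
force: [0.8, 0.6, 0.9]
grip_width: -0.0
```

Request:
{"api": "apply_moves", "payload": {
  "targets": [
    [[40, -20, 0], [0, 0, 0]],
    [[50, -25, -10], [0, 0, 0]],
    [[50, -25, -50], [0, 0, 0]],
    [[50, -25, -90], [0, 0, 0]],
    [[50, -25, -120], [0, 0, 0]],
    [[50, -25, -120], [0, 0, 0]]
  ]
}}

```text
time_s: 9.3
tool_pos: [0.6851, -0.1225, 0.1634]
tool_rot: [-179.8, -0.6, 153.5]
force: [-1.2, 0.8, 0.4]
grip_width: 0.0002
```

Run:
```python
from cell import env
import cv2
from h import *
po=np.load('pose.npy')
o=env.get_obs(); print({k:np.round(o[k],3) for k in ('time_s','tool_pos','tool_rot','force')})
c,s=np.cos(po[2]),np.sin(po[2])
# tip (front-lower corner) path along outer face; TCP box x = corner+9.5
for th,r in zip(np.linspace(1.45,0,15),np.linspace(95,108,15)):
    x=62-r*np.cos(th)+4*np.sin(th)+9.5*np.sin(th); z=71+r*np.sin(th)+4*np.cos(th)
    w=b2w(po,np.array([[x,0,z]])/1e3)[0]; print(round(th,2),(w*1e3).round(),'shift',((w-o['tool_pos'])*1e3).round())
q=env.read_camera('scene')
cv2.imwrite('pics/s3.png',cv2.resize(q['image'][40:260,150:430,::-1],None,fx=2.5,fy=2.5))
```

```text
{'time_s': np.float64(9.3), 'tool_pos': array([ 0.685, -0.122,  0.163]), 'tool_rot': array([-179.827,   -0.605,  153.478]), 'force': array([-1.159,  0.822,  0.417])}
1.45 [ 643. -101.  166.] shift [-42.  21.   2.]
1.35 [634. -97. 165.] shift [-51.  26.   2.]
1.24 [625. -92. 164.] shift [-60.  30.   1.]
1.14 [616. -88. 161.] shift [-69.  35.  -2.]
1.04 [607. -83. 158.] shift [-78.  39.  -5.]
0.93 [598. -79. 153.] shift [-87.  44. -10.]
0.83 [590. -75. 148.] shift [-95.  48. -16.]
0.72 [582. -71. 141.] shift [-103.   52.  -22.]
0.62 [574. -67. 134.] shift [-111.   56.  -29.]
0.52 [567. -63. 126.] shift [-118.   59.  -38.]
0.41 [561. -60. 117.] shift [-124.   62.  -47.]
0.31 [556. -58. 107.] shift [-129.   65.  -56.]
0.21 [551. -55.  97.] shift [-134.   67.  -67.]
0.1 [548. -54.  86.] shift [-138.   69.  -77.]
0.0 [545. -52.  75.] shift [-140.   70.  -88.]
```

View pics/s3.png

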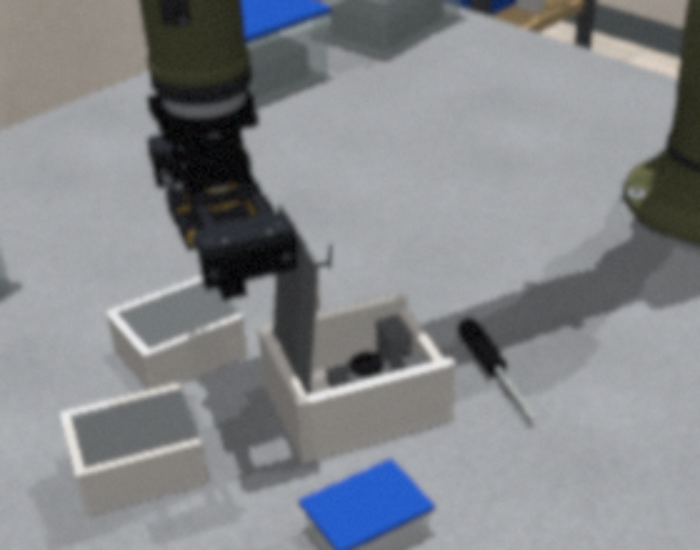

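The fingers are behind the flap on its outer side, with the gripper body above its top edge. Now the approach and the first part of the swing.

Request:
{"api": "apply_moves", "payload": {
  "targets": [
    [[-15, 8, 0], [0, 0, 0]],
    [[-32, 16, 0], [0, 0, 0]],
    [[-42, 21, 0], [0, 0, 0]],
    [[-50, 25, 0], [0, 0, 0]],
    [[-58, 29, 0], [0, 0, 0]],
    [[-58, 29, 0], [0, 0, 0]]
  ]
}}

```text
time_s: 9.95
tool_pos: [0.631, -0.0945, 0.1705]
tool_rot: [179.9, 0.0, 153.5]
force: [0.4, -0.7, 0.8]
grip_width: 0.0004
```

Request:
{"api": "apply_moves", "payload": {
  "targets": [
    [[-15, 6, -8], [0, 0, 0]],
    [[-24, 11, -12], [0, 0, 0]],
    [[-33, 15, -17], [0, 0, 0]],
    [[-41, 19, -22], [0, 0, 0]],
    [[-49, 23, -29], [0, 0, 0]],
    [[-57, 27, -36], [0, 0, 0]],
    [[-64, 31, -44], [0, 0, 0]],
    [[-70, 34, -53], [0, 0, 0]]
  ]
}}

```text
time_s: 10.75
tool_pos: [0.5607, -0.0606, 0.1161]
tool_rot: [180.0, 0.0, 153.5]
force: [1.7, -0.7, 2.1]
grip_width: 0.001
```

Request:
{"api": "apply_moves", "payload": {
  "targets": [
    [[0, 0, 0], [0, 0, 0]]
  ]
}}

```text
time_s: 10.85
tool_pos: [0.559, -0.06, 0.1149]
tool_rot: [-180.0, -0.2, 153.5]
force: [0.2, 0.1, 1.6]
grip_width: 0.0003
```

Request:
{"api": "apply_moves", "payload": {
  "targets": [
    [[-4, 2, -9], [0, 0, 0]],
    [[-8, 4, -18], [0, 0, 0]],
    [[-11, 5, -27], [0, 0, 0]],
    [[-12, 6, -33], [0, 0, 0]],
    [[-12, 6, -38], [0, 0, 0]],
    [[-12, 6, -42], [0, 0, 0]],
    [[-12, 6, -45], [0, 0, 0]],
    [[-12, 6, -47], [0, 0, 0]]
  ]
}}

```text
time_s: 11.65
tool_pos: [0.5484, -0.0548, 0.0693]
tool_rot: [-180.0, -0.1, 153.5]
force: [-1.1, -0.7, 2.9]
grip_width: 0.0003
```

Request:
{"api": "apply_moves", "payload": {
  "targets": [
    [[0, 0, -1], [0, 0, 0]],
    [[0, 0, -2], [0, 0, 0]],
    [[0, 0, -2], [0, 0, 0]]
  ]
}}

```text
time_s: 11.95
tool_pos: [0.5485, -0.0548, 0.0687]
tool_rot: [180.0, -0.1, 153.5]
force: [-6.4, 1.6, 13.0]
grip_width: 0.0006
```

Request:
{"api": "apply_moves", "payload": {
  "targets": [
    [[0, 0, -1], [0, 0, 0]],
    [[0, 0, -1], [0, 0, 0]],
    [[0, 0, -1], [0, 0, 0]]
  ]
}}

```text
time_s: 12.25
tool_pos: [0.5485, -0.0548, 0.0685]
tool_rot: [180.0, -0.1, 153.5]
force: [-9.5, -0.0, 19.9]
grip_width: 0.0004
```

Request:
{"api": "apply_moves", "payload": {
  "targets": [
    [[0, 0, 5], [0, 0, 0]],
    [[0, 0, 12], [0, 0, 0]],
    [[0, 0, 30], [0, 0, 0]],
    [[-10, 5, 70], [0, 0, 0]],
    [[-30, 15, 115], [0, 0, 0]],
    [[-50, 25, 160], [0, 0, 0]],
    [[-50, 25, 190], [0, 0, 0]],
    [[-50, 25, 190], [0, 0, 0]]
  ]
}}

```text
time_s: 13.05
tool_pos: [0.5017, -0.0296, 0.2614]
tool_rot: [179.6, 0.4, 153.5]
force: [-0.2, -0.4, 0.5]
grip_width: 0.0003
```

Request:
{"api": "apply_moves", "payload": {
  "targets": [
    [[0, 0, 0], [0, 0, 0]],
    [[0, 0, 0], [0, 0, 0]],
    [[0, 0, 0], [0, 0, 0]],
    [[0, 0, 0], [0, 0, 0]],
    [[0, 0, 0], [0, 0, 0]],
    [[0, 0, 0], [0, 0, 0]]
  ]
}}

```text
time_s: 13.65
tool_pos: [0.4991, -0.0301, 0.2562]
tool_rot: [-180.0, -0.0, 153.5]
force: [-0.1, -0.0, 0.1]
grip_width: 0.0002
```

Run:
```python
from cell import env
import cv2,numpy as np
o=env.get_obs(); print({k:np.round(o[k],3) for k in ('time_s','tool_pos','force')})
p=env.read_camera('wrist'); q=env.read_camera('scene')
a=p['image'][100:300,200:440,::-1]; b=q['image'][90:290,170:410,::-1]
cv2.imwrite('pics/w4.png',cv2.resize(np.hstack([a,b]),None,fx=1.65,fy=1.65))
for t in ('jar','parts_box','driver'): print(t,[(r['rect'],round(r['conf'],2)) for r in env.regions_of(q,t)])
```

```text
{'time_s': np.float64(13.65), 'tool_pos': array([ 0.499, -0.03 ,  0.256]), 'force': array([-0.097, -0.015,  0.057])}
jar [([259.9, 145.3, 278.6, 165.4], 0.69)]
parts_box [([268.1, 220.6, 323.9, 270.6], 0.64)]
driver [([333.8, 168.7, 354.0, 192.4], 0.87)]
```

View pics/w4.png

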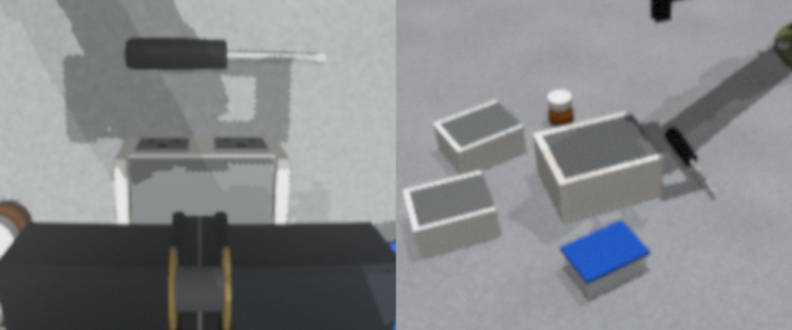

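About 1.4 s after release the flap is flush and shut in both views, and the jar, parts box and driver stand where they were. I'm handing in.

```bash
python3 -c "
from cell import env
print(env.sign_off())"
```

```text
the job is handed in; nothing more can be done
None
```

The power box is reset and handed in at about 14 s of the 56 s allowed; no verdict was reported.

- **Opening:** I pressed the flap to its hard stop (23 N at z = 0.068 m). It popped fully open, as seen in the wrist and scene views.
- **Button:** I pressed it with closed fingertips through about 6 mm, until the force rose to 21 N, and held it there for roughly 0.3 s. That it was fully down is judged from force and travel, because the object detector did not find the button in the wrist picture.
- **Closing:** I swung the flap down from its outer side with closed fingertips, pressed it to the same stop (20 N) and let go.
- **Last check:** About 1.4 s after letting go the flap was flush and shut, and the tool was clear with about 0 N on it. The jar and parts box were within about 3 px of where they started. The driver's detected outline was shorter than before, covering mostly its handle, but in both views it lay where it had been.

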